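# Set the board trimmer's backstop to the red width stop

### The arm

A 6-joint arm with a two-finger parallel gripper is mounted at the origin on the work surface. World frame = base frame: x ahead of the robot, y to its left, z up, the work surface at z = 0. Lengths are in m, angles in rad, forces in N, time in s.
With the tool pointing down it reaches from about 0.35 to 0.875 m from the base axis. Payload 4.2 kg.
Tool frame: the origin (TCP) lies at the very end of the fingers, on their centre line; the grasp point (between the pads) lies 19 mm behind it; z points along the fingers, y is the line along which they close (so a half turn about z gives the same grasp; the last joint's range is limited). The gripper opens to 85 mm and grips with 20 to 120 N. Pads are 22 mm wide; open, the fingers measure 114 mm over their backs; the gripper's body (76 mm by 85 mm) begins 54 mm behind the grasp point. The pads swing forward as they close: fully open they stand 13 mm farther back than shut.
Start: joints at [-0.902, 0.385, 0.008, 0, -1.194, -0.259], TCP at [0.249, -0.573, 0.231] pointing down, gripper open.
Joint ranges: [-3.14, 3.14], [-1.21, 2.06], [-1.07, 1.41], [-3.16, 2.05], [-2.99, -0.16], [-3.1, 3.1]. Speed limits (rad/s): [2.79, 2.79, 3.14, 3.14, 3.14, 3.14].

### API

Orientations are given as a rotation vector (axis times angle).
In Python, from rig import bot gives the robot as it stands. The module is installed in compiled form; this text tells all that it offers.
- The arm moves only by the shell command python3 -m inch 'ROWS'. ROWS is JSON, a list of rows, each a list of 5 numbers: the shift along the tool's x, y, z in m, then the turn about the tool's z in rad, then the closure, from 0 (fully open) to 1 (shut). In form: [[x, y, z, yaw, hand], ...]. A call has 1 to 5 rows; each row shifts and turns the commanded pose from where the row before left it, along the tool's axes as they then stand; what a row does not reach is not made up. A row lasts 1/8 s, in which the tool goes at most 62.5 mm and 10.7 degrees, less where a joint would pass 70% of its speed; a pose out of reach is approached as far as the arm can. A call is refused whole if a number of a shift passes 0.0625 or a number of a turn 0.188, either way. A call with a gripper value outside its range is refused whole. The fingers move at their own pace and stop on an object; the grip force is fixed at half the most. Time passes only in rows, so rows that do not move let the fingers close. It gives the time, the measured TCP pose, the force, the opening and the grip force at its end, in the units of the state.
- bot.sense(): the state, without advancing time (a new reading comes with each control period).
- bot.camera(name): name is "scene" or "top" or "wrist"; returns a dict with "img" (400x640x3 uint8, blue, green, red), "depth" (400x640 float32, m along the optical axis (not along the pixel's ray), 0 where there is no reading), "intrinsics" (3x3 intrinsics, pixels), "world_to_cam" (4x4, takes a point from world to camera coordinates); the wrist camera has in their place "hand_eye" (4x4, takes a point from camera to tool coordinates, whose origin is the TCP and whose axes are the flange's). Camera axes: x right, y down, z forward; pixel columns grow to the right and rows downward; lengths in m; the calibration is good to about 2 mm. A picture is of the moment at which its call begins: read the wrist's pose just before it.
- bot.sign_off(): hands the job in; it is judged then, once.
The state is a dict: "time_s": time; "joint_positions": joint angles; "qvel": joint speeds; "tau": joint torques, N m; "eef_pos": TCP position; "orientation": TCP orientation; "wrist_force": force on the tool from outside, world axes, zero at the start; "wrist_torque": the same for the moment, N m; "finger_gap": finger opening in m; "finger_force": force on a finger pad.
Only numpy, scipy, OpenCV 4.12 (cv2) and the standard library are available. Lean on these libraries where they do the work, as an engineer would, in place of code of your own. Each camera call takes 0.05 s, during which the arm holds its last target. There are 200 camera calls.

### The job

On the board trimmer, press the yellow release pad in the middle of the black backstop fully down with the fingertips to free its brake, keep it down and push the backstop along the gauge bar until it is hard up against the red stop (not the blue one). Then let the pad spring up so that the backstop is locked there; do not force the backstop along with the brake on, and leave everything else on the trimmer and the table where it is.

Things in the scene. Friction and masses are not known exactly. Their poses are not given: they have to be found in the camera images.
- trimmer: Board trimmer, fixed: grey base board 300 (x) by 560 (y) mm, top 22 mm above the table; origin under its centre, on the table. Its y axis runs along the aluminium gauge bar (36 mm wide, 420 mm long, top 40 mm above the table), centred at x = -130 mm, the robot's side. The cutting rail and cutter head (up to 95 mm above the table) lie along x at y = +250 mm.
- backstop (a joint): Position of the backstop along the gauge bar, m, along the trimmer's +y; 0 at the middle of the bar, limits +-0.15. With the pad up a spring brake holds it (it takes over 20 N to force it); with the pad pressed it slides freely (about 1.5 N plus slight damping).
- backstop_mid (a point): Centre of the black backstop (96 mm along the bar, 46 mm across), 61 mm above the table; axes as the trimmer's. Its two end blocks, 17 mm long, rise to 66.5 mm above the table; the 62 mm long well between them, with side walls 53 mm above the table, holds the pad. A fence 12 mm wide reaches from it 218 mm to the trimmer's +x, low over the board.
- pad_top (a point): Centre of the top of the yellow release pad (58 mm along the bar, 34 mm across), in the middle of the backstop; 61 mm above the table when up, 56 mm when fully down. It moves with the backstop.
- release_pad (a joint): How far the pad is pressed, m: 0 up (brake on), 0.005 fully down on its end stop. Spring: 8 N to start, 10 N fully down; it springs up when let go. The brake is off from about 1 mm down.
- red_stop: Red stop, fixed on the gauge bar at either end: 24 mm along the bar, 46 mm across; origin on the bar's centre line at the bar's top (40 mm above the table), mid-length; its top is 24.5 mm higher; axes as the trimmer's. The backstop touches it when backstop_mid and this origin are 60 mm apart horizontally. It does not give way.
- blue_stop: Blue stop, the same as the red one, at the other end of the bar: another saved width, not the one wanted.
- brass_weight: Brass paperweight, 44 mm across, 50 mm tall, loose, on the trimmer's board; origin at the centre of its underside.
- bone_folder: Cream bone folder, 150 x 22 x 5 mm, loose, flat on the trimmer's board; origin at the centre of its underside, length along x.
- paste_brush: Wide paste brush lying flat on the table, 150 mm wide, about 195 mm long (handle to its -x), 20 mm high; origin at the middle of its head, on the underside.
- paste_bowl: White ceramic bowl, 120 mm across, 55 mm tall, on the table; origin at the centre of its underside.
- steel_pot: Steel pot, 110 mm across, 75 mm tall, on the table; origin at the centre of its underside.
- water_bottle: Clear bottle with a blue cap, 64 mm across, 170 mm tall, on the table; origin at the centre of its underside.

How it is judged:
By the outcome, as a careful person would: the job done as asked, in the order asked, and still so for the second after the job is handed in, with the robot touching nothing.
It also fails if it takes over 40 s, if anything falls off the work surface, if the arm or the gripper's body presses on something with over 40 N, if the wrist force passes 120 N, or if a joint passes its speed limit or range.

## Working session

There is one attempt and no reset: what is moved stays moved. The work goes in short steps, Python scripts to look and compute and a shell command to move; the robot and the scene stay as the last step left them, time stands still between calls to the robot, and variables do not carry over. Pictures are saved under pics/ and viewed, at most 10 in all, crops included, and the job is handed in when it is done.

```bash
mkdir -p pics; cat > h.py <<'E'
import numpy as np, cv2
from rig import bot
from scipy.spatial.transform import Rotation as R
def pt(c,u,v,r=1):
    d=c['depth'][v-r:v+r+1,u-r:u+r+1]; z=np.median(d[d>0])
    p=np.linalg.inv(c['intrinsics'])@[u,v,1]*z
    return (np.linalg.inv(c['world_to_cam'])@[*p,1])[:3]
E
python3 - <<'E'
from h import *
s=bot.sense(); print(s)
for n in ("top","scene"):
    c=bot.camera(n); cv2.imwrite(f"pics/{n}.png",c['img']); np.savez(f"{n}.npz",**c)
E
```

```text
{'time_s': 0.0, 'joint_positions': array([-9.02359178e-01,  3.85522317e-01,  6.56832080e-03, -5.23506850e-04,
       -1.19402296e+00, -2.58567572e-01]), 'qvel': array([ 0.00106742, -0.00154755,  0.00295735, -0.00096888,  0.00055575,
       -0.00036549]), 'tau': array([-1.97499816e-03, -3.92285478e+01,  1.88401312e+01,  4.18624431e+00,
       -4.63342745e-03, -1.87911502e-05]), 'eef_pos': array([ 0.24880431, -0.57266421,  0.23021614]), 'orientation': array([ 0.63891732, -3.07538401, -0.00340505]), 'wrist_force': array([ 0.05226852, -0.97905125,  0.48755149]), 'wrist_torque': array([0.02275712, 0.02607338, 0.00998185]), 'finger_force': 0.0, 'finger_gap': 0.08555107648886395}
```

View pics/top.png

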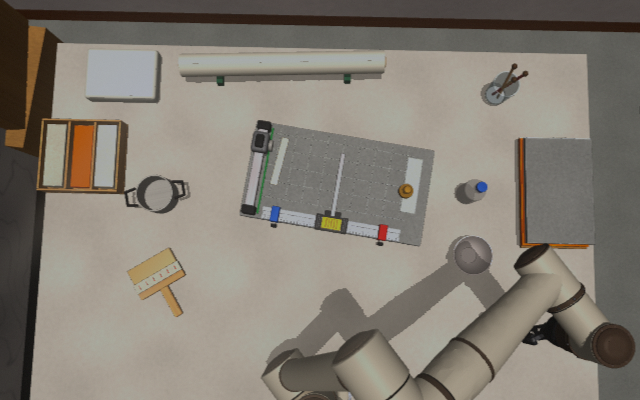

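View pics/scene.png

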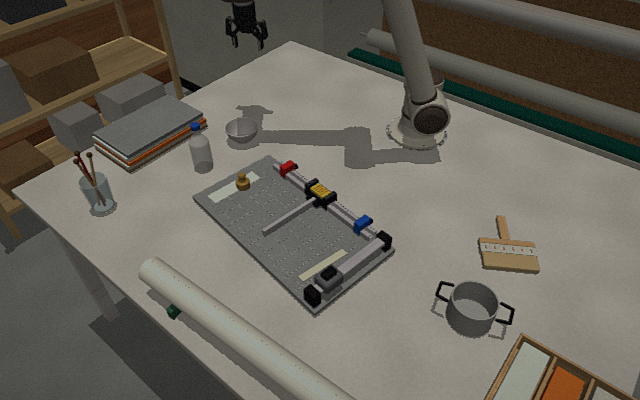

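The top view shows the yellow pad at about (331,224), the red stop at (382,232) and the blue one at (275,214). The bowl is at (473,254) and the bottle at (475,190).

```bash
python3 - <<'E'
from h import *
for n,box in (("top",(225,195,420,250)),("scene",(270,150,380,250))):
    c=np.load(n+".npz"); hsv=cv2.cvtColor(c['img'],cv2.COLOR_BGR2HSV)
    x0,y0,x1,y1=box
    for k,lo,hi in (("red",(0,150,60),(8,255,255)),("yel",(22,130,80),(35,255,255)),("blu",(105,130,60),(125,255,255))):
        m=cv2.inRange(hsv,lo,hi); mm=np.zeros_like(m); mm[y0:y1,x0:x1]=m[y0:y1,x0:x1]
        vs,us=np.nonzero(mm)
        P=np.array([pt(c,u,v,0) for u,v in zip(us,vs) if c['depth'][v,u]>0])
        top=P[P[:,2]>np.percentile(P[:,2],90)-.008]
        print(n,k,len(P),len(top),us.mean().round(1),vs.mean().round(1),top.mean(0).round(4),((top.min(0)+top.max(0))/2).round(4))
c=np.load("top.npz")
for u,v in ((473,254),(475,188),(405,190),(420,240),(260,140)): print(u,v,pt(c,u,v).round(3))
s=bot.sense(); print(R.from_rotvec(s['orientation']).as_matrix().round(3))
E
```

```text
top red 118 99 382.2 232.2 [ 0.4844 -0.1896  0.0651] [ 0.4849 -0.1901  0.0663]
top yel 220 191 331.0 223.2 [ 0.5085 -0.0376  0.0617] [ 0.5076 -0.0373  0.0634]
top blu 117 102 274.5 213.6 [0.5334 0.1312 0.0654] [0.5333 0.131  0.0665]
scene red 116 64 286.1 167.6 [ 0.4888 -0.1902  0.0645] [ 0.4872 -0.1918  0.0642]
scene yel 107 104 319.8 190.1 [ 0.5123 -0.0379  0.0614] [ 0.5104 -0.0378  0.0622]
scene blu 145 107 361.1 222.5 [0.5379 0.1315 0.0636] [0.538  0.1304 0.0632]
473 254 [ 0.426 -0.474  0.006]
475 188 [ 0.611 -0.443  0.139]
405 190 [ 0.611 -0.255  0.069]
420 240 [ 0.465 -0.309  0.022]
260 140 [0.748 0.178 0.093]
[[-0.917 -0.398 -0.001]
 [-0.398  0.917  0.002]
 [ 0.     0.002 -1.   ]]
```

```bash
python3 -m inch '[[0,0,0,0.186,1],[0,0,0,0.186,1],[0,0,0,0.186,1],[0,0,0,0,1]]'; python3 -m inch '[[-0.017,0.056,0,0,1],[-0.017,0.056,0,0,1],[-0.017,0.056,0,0,1],[-0.017,0.056,0,0,1],[-0.017,0.056,0,0,1]]'; python3 -m inch '[[-0.017,0.056,0,0,1],[-0.017,0.056,0,0,1],[-0.017,0.056,0,0,1],[-0.017,0.05,0,0,1],[0,0,0,0,1]]'; python3 - <<'E'
from h import *
s=bot.sense(); M=R.from_rotvec(s['orientation']).as_matrix()
print(M.round(3), M.T@(np.array([.510,-.038,.061])-s['eef_pos']))
E
```

```text
time_s: 0.6
eef_pos: [0.2489, -0.573, 0.2307]
orientation: [-0.229, -3.133, -0.002]
wrist_force: [0.4, 0.4, -0.2]
finger_gap: 0.0119
finger_force: 0.0
time_s: 1.23
eef_pos: [0.3749, -0.3071, 0.2314]
orientation: [0.227, 3.133, -0.0]
wrist_force: [1.2, 0.0, 0.6]
finger_gap: -0.0001
finger_force: 0.0
time_s: 1.85
eef_pos: [0.4752, -0.1006, 0.2312]
orientation: [0.22, 3.134, 0.0]
wrist_force: [-0.3, -1.6, 0.2]
finger_gap: -0.0004
finger_force: 0.0
[[-0.99   0.139  0.   ]
 [ 0.139  0.99   0.   ]
 [-0.     0.    -1.   ]] [-0.02573193  0.06678272  0.17017538]
```

```bash
python3 -m inch '[[-0.013,0.032,0.0,0.013,1],[-0.013,0.033,0.03,0,1],[0,0,0.05,0,1],[0,0,0,0,1],[0,0,0,0,1]]'; python3 - <<'E'
from h import *
s=bot.sense(); M=R.from_rotvec(s['orientation']).as_matrix()
print(M.round(3), M.T@(np.array([.510,-.038,.061])-s['eef_pos']))
c=bot.camera("wrist"); cv2.imwrite("pics/w1.png",c['img'])
T=np.eye(4);T[:3,:3]=M;T[:3,3]=s['eef_pos']; W=T@c['hand_eye']; d={'depth':c['depth'],'intrinsics':c['intrinsics'],'world_to_cam':np.linalg.inv(W)}
hsv=cv2.cvtColor(c['img'],cv2.COLOR_BGR2HSV)
for k,lo,hi in (("red",(0,150,60),(8,255,255)),("yel",(22,130,80),(35,255,255)),("blu",(105,130,60),(125,255,255))):
    vs,us=np.nonzero(cv2.inRange(hsv,lo,hi))
    P=np.array([pt(d,u,v,0) for u,v in zip(us[::3],vs[::3]) if c['depth'][v,u]>0])
    if len(P):
        top=P[abs(P[:,2]-np.percentile(P[:,2],80))<.006]; L=(top-s['eef_pos'])@M
        print(k,len(top),top.mean(0).round(4),'tool frame lo/hi',np.percentile(L,1,0).round(4),np.percentile(L,99,0).round(4))
E
```

```text
time_s: 2.48
eef_pos: [0.5105, -0.0437, 0.1529]
orientation: [0.252, 3.129, -0.0]
wrist_force: [0.3, 0.3, 0.7]
finger_gap: -0.0
finger_force: 0.0
[[-0.987  0.16   0.002]
 [ 0.16   0.987 -0.   ]
 [-0.002 -0.    -1.   ]] [0.00159063 0.00560025 0.09188473]
red 555 [ 0.4851 -0.1895  0.0639] tool frame lo/hi [-0.0205 -0.1602  0.0871] [ 0.023  -0.1378  0.0937]
yel 67 [ 0.5058 -0.0442  0.0608] tool frame lo/hi [-0.0124 -0.0236  0.0905] [0.0178 0.0311 0.0935]
blu 541 [0.5331 0.129  0.0637] tool frame lo/hi [-0.0169  0.1638  0.0875] [0.0265 0.1862 0.0922]
```

View pics/w1.png

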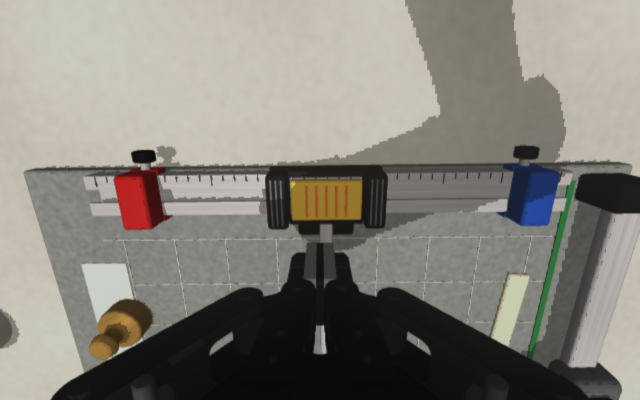

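The wrist view shows the pad at (326,200) just under the closed fingertips, with red at (139,198) on the left and blue at (533,195) on the right. I'll correct 3 mm along tool x and go down.

```bash
python3 -m inch '[[0.003,-0.003,0.03,-0.011,1],[0,0,0.03,0,1],[0,0,0.022,0,1],[0,0,0,0,1],[0,0,0,0,1]]'; python3 -m inch '[[0,0,0.005,0,1],[0,0,0.003,0,1],[0,0,0.002,0,1],[0,0,0.002,0,1],[0,0,0,0,1]]'
```

```text
time_s: 3.15
eef_pos: [0.5077, -0.0455, 0.0713]
orientation: [0.235, 3.129, 0.001]
wrist_force: [0.2, 0.4, 0.5]
finger_gap: -0.0
finger_force: 0.0
time_s: 3.78
eef_pos: [0.5064, -0.0455, 0.0584]
orientation: [0.234, 3.132, -0.001]
wrist_force: [-3.0, 1.2, 8.4]
finger_gap: -0.0
finger_force: 4.3
```

```bash
python3 -m inch '[[0,0,0.002,0,1],[0,0,0.001,0,1],[0,0,0,0,1]]';  python3 -m inch '[[0,0,0.001,0,1],[0,0,0,0,1]]'
```

```text
time_s: 4.15
eef_pos: [0.5064, -0.0455, 0.056]
orientation: [0.234, 3.132, -0.001]
wrist_force: [-3.9, 1.3, 12.3]
finger_gap: 0.0001
finger_force: 5.8
time_s: 4.4
eef_pos: [0.5065, -0.0456, 0.0559]
orientation: [0.233, 3.132, -0.001]
wrist_force: [-5.1, 0.6, 18.6]
finger_gap: 0.0003
finger_force: 8.9
```

Pad bottomed at about 56 mm. Now pushing toward red while holding it down.

```bash
python3 -m inch '[[0,-0.001,0.0007,0,1],[0,-0.003,0,0,1],[0,-0.005,0,0,1],[0,-0.006,0,0,1],[0,0,0,0,1]]'
```

```text
time_s: 5.03
eef_pos: [0.5042, -0.0609, 0.0558]
orientation: [0.233, 3.132, -0.002]
wrist_force: [-7.1, 0.6, 22.1]
finger_gap: 0.0003
finger_force: 10.9
```

```bash
cat > m.py <<'E'
from h import *
s=bot.sense(); M=R.from_rotvec(s['orientation']).as_matrix()
c=bot.camera("wrist"); cv2.imwrite(f"pics/m{s['time_s']:.2f}.png",c['img'])
T=np.eye(4);T[:3,:3]=M;T[:3,3]=s['eef_pos']; W=T@c['hand_eye']; d={'depth':c['depth'],'intrinsics':c['intrinsics'],'world_to_cam':np.linalg.inv(W)}
hsv=cv2.cvtColor(c['img'],cv2.COLOR_BGR2HSV)
for k,lo,hi in (("red",(0,150,60),(8,255,255)),("yel",(20,110,60),(35,255,255)),("blu",(105,130,60),(125,255,255))):
    vs,us=np.nonzero(cv2.inRange(hsv,lo,hi))
    P=np.array([pt(d,u,v,0) for u,v in zip(us,vs) if c['depth'][v,u]>0])
    if len(P):
        P=P[(P[:,2]>.05)&(P[:,2]<.07)];L=(P-s['eef_pos'])@M
        print(k,len(P),'tool lo/hi',np.percentile(L,1,0).round(4),np.percentile(L,99,0).round(4))
E
python3 m.py
```

```text
red 4954 tool lo/hi [-0.0226 -0.1422 -0.0096] [ 0.0212 -0.1195  0.0048]
yel 3756 tool lo/hi [-0.0172 -0.0208 -0.0011] [0.0151 0.0359 0.0052]Traceback (most recent call last):
  File "m.py", line 11, in <module>
    print(k,len(P),'tool lo/hi',np.percentile(L,1,0).round(4),np.percentile(L,99,0).round(4))
                                ~~~~~~~~~~~~~^^^^^^^
    return _quantile_unchecked(
        a, q, axis, out, overwrite_input, method, keepdims, weights)
    return _ureduce(a,
                    func=_quantile_ureduce_func,
    ...<5 lines>...
                    overwrite_input=overwrite_input,
                    method=method)
    r = func(a, **kwargs)
    result = _quantile(arr,
                       quantiles=q,
    ...<2 lines>...
                       out=out,
                       weights=wgt)
    slices_having_nans = np.isnan(arr[-1, ...])
                                  ~~~^^^^^^^^^
IndexError: index -1 is out of bounds for axis 0 with size 0
```

It moves with the fingers; about 78 mm remain. Continuing 65 mm.

```bash
python3 -m inch '[[0.001,-0.004,0,0,1],[0,-0.008,0,0,1],[0,-0.009,0,0,1],[0,-0.009,0,0,1],[0,-0.005,0,0,1]]';  python3 -m inch '[[0,-0.007,0,0,1],[0,-0.009,0,0,1],[0,-0.008,0,0,1],[0,-0.006,0,0,1],[0,0,0,0,1]]'; python3 m.py 2>&1 | head -2
```

```text
time_s: 5.7
eef_pos: [0.499, -0.0951, 0.0558]
orientation: [0.233, 3.13, -0.001]
wrist_force: [-5.1, 3.0, 20.4]
finger_gap: 0.0001
finger_force: 10.0
time_s: 6.32
eef_pos: [0.4944, -0.1253, 0.0559]
orientation: [0.233, 3.13, -0.002]
wrist_force: [-4.0, -1.3, 19.1]
finger_gap: 0.0003
finger_force: 9.7
red 4807 tool lo/hi [-0.0227 -0.0774 -0.0095] [ 0.0212 -0.0547  0.0053]
yel 3759 tool lo/hi [-0.0176 -0.0208 -0.0011] [0.0157 0.0359 0.0049]
```

```bash
python3 -m inch '[[0,-0.004,0,0,1],[0,-0.004,0,0,1],[0,-0.002,0,0,1],[0,-0.001,0,0,1],[0,0,0,0,1]]';  python3 -m inch '[[0,-0.001,0,0,1],[0,-0.001,0,0,1],[0,-0.001,0,0,1],[0,0,0,0,1]]'; python3 m.py 2>&1 | head -2
```

```text
time_s: 7.0
eef_pos: [0.4928, -0.1357, 0.0558]
orientation: [0.233, 3.13, -0.002]
wrist_force: [-5.2, 1.6, 19.7]
finger_gap: -0.0001
finger_force: 9.8
time_s: 7.5
eef_pos: [0.4924, -0.1386, 0.0558]
orientation: [0.233, 3.13, -0.002]
wrist_force: [-5.1, 2.3, 20.5]
finger_gap: 0.0002
finger_force: 9.8
red 4011 tool lo/hi [-0.0216 -0.0641 -0.0095] [ 0.0211 -0.0415  0.0044]
yel 3752 tool lo/hi [-0.0172 -0.0207 -0.0011] [0.0154 0.0359 0.005 ]
```

```bash
python3 -m inch '[[0,-0.001,0,0,1],[0,0,0,0,1]]'; python3 -m inch '[[0,-0.001,0,0,1],[0,0,0,0,1]]';python3 -m inch '[[0,-0.001,0,0,1],[0,0,0,0,1]]'; python3 m.py 2>&1 | head -2
```

```text
time_s: 7.8
eef_pos: [0.4923, -0.1396, 0.0558]
orientation: [0.233, 3.13, -0.002]
wrist_force: [-4.8, 2.0, 19.8]
finger_gap: -0.0001
finger_force: 9.8
time_s: 8.05
eef_pos: [0.4922, -0.14, 0.0558]
orientation: [0.233, 3.129, -0.0]
wrist_force: [-5.5, 5.3, 19.7]
finger_gap: 0.0001
finger_force: 10.0
time_s: 8.3
eef_pos: [0.4922, -0.1402, 0.0558]
orientation: [0.233, 3.129, 0.001]
wrist_force: [-5.0, 9.6, 20.9]
finger_gap: -0.0002
finger_force: 10.3
red 3826 tool lo/hi [-0.0213 -0.0625 -0.0098] [ 0.0212 -0.0405  0.0045]
yel 3739 tool lo/hi [-0.0173 -0.0205 -0.0011] [0.0152 0.0362 0.0053]
```

Side force climbs from 2 to 10 N with no motion, so the backstop is hard against red. I'll ease the preload a little and lift straight up.

```bash
python3 -m inch '[[0,0.001,0,0,1],[0,0,-0.003,0,1],[0,0,-0.003,0,1],[0,0,-0.004,0,1],[0,0,-0.01,0,1]]'; python3 -m inch '[[0,0,-0.03,0,1],[0,0,-0.04,0,1],[0,0,-0.04,0,1],[0,0,0,0,1],[0,0,0,0,1]]'; python3 m.py; ls pics
```

```text
time_s: 8.98
eef_pos: [0.4902, -0.1403, 0.0724]
orientation: [-0.236, -3.131, 0.0]
wrist_force: [0.4, -0.1, -0.5]
finger_gap: 0.0002
finger_force: 0.0
time_s: 9.6
eef_pos: [0.4901, -0.1403, 0.1822]
orientation: [-0.236, -3.132, -0.001]
wrist_force: [-0.3, 0.7, 0.1]
finger_gap: 0.0
finger_force: 0.0
red 1280 tool lo/hi [-0.0254 -0.0624  0.1163] [ 0.0186 -0.0403  0.1308]
yel 1834 tool lo/hi [-0.0201 -0.0202  0.1197] [0.0126 0.0364 0.1249]
blu 1310 tool lo/hi [-0.0245  0.2618  0.1169] [0.0189 0.2841 0.1287]
m5.03.png
m6.33.png
m7.50.png
m8.30.png
m9.60.png
scene.png
top.png
w1.png
```

View pics/m9.60.png

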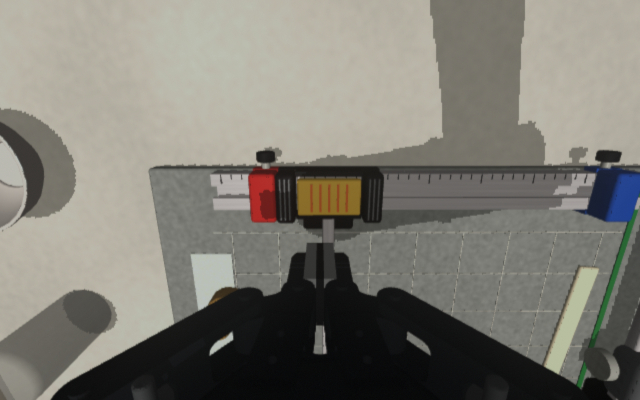

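The backstop (about 278–382) sits flush against the red stop (250–278), with the pad up at (329,197). The weight and folder are undisturbed.

```bash
python3 -c "
from rig import bot
print(bot.sign_off())"
```

```text
the job is handed in; nothing more can be done
None
```

The job is handed in: the backstop is locked hard against the red stop with the release pad up and the arm clear, and nothing else on the trimmer or table was touched, all in about 10 s of robot time.

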